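# Check that a cart brake lever stops short of the grip bar

### The arm

A 6-joint arm with a two-finger parallel gripper is mounted at the origin on the work surface. World frame = base frame: x ahead of the robot, y to its left, z up, the work surface at z = 0. Lengths are in mm, angles in rad, forces in N, time in s.
With the tool pointing down it reaches from about 275 to 1000 mm from the base axis. Payload 8.4 kg.
Tool frame: the origin (TCP) lies at the centre of the arm's flange, where the gripper is bolted on; the fingertips stand 173 mm ahead of it and the grasp point (between the pads) lies 155 mm ahead of it; z points along the fingers, y is the direction in which the jaws open and shut (so a half turn about z gives the same grasp; the last joint's range is limited). The gripper opens to 85 mm and grips with 20 to 120 N. Pads are 22 mm wide; open, the fingers measure 114 mm over their backs; the gripper's body (76 mm by 85 mm) begins 54 mm behind the grasp point. The pads swing forward as they close: fully open they stand 13 mm farther back than shut.
Start: joints at [1.146, 0.353, 1.633, -0, 1.155, -0.002], TCP at [256.447, 569.969, 404.681] pointing down, gripper open.
Joint ranges: [-2.63, 2.63], [-0.92, 2.1], [0.06, 2.66], [-1.3, 4.44], [0, 2.69], [-3.02, 3.02]. Speed limits (rad/s): [2.22, 2.22, 2.79, 3.14, 3.14, 3.14].

### API

Orientations are given as [roll, pitch, yaw] about the fixed x, y, z axes, in that order (R = Rz(yaw) Ry(pitch) Rx(roll)).
In Python, from rig import sense, grab_frame, camera_model, sign_off gives the robot as it stands. The module is installed in compiled form; this text tells all that it offers.
- The arm moves only by the tool step_arm, never from a script. Its argument "commands" is a list of rows, each a list of 3 entries, a list of its own where there are three numbers: the shift along the tool's x, y, z in mm, then the turn about the tool's z in rad, then the opening, from 0 (shut) to 1 (fully open). A call has 1 to 20 rows; each row shifts and turns the pose as measured when the row begins, along the tool's axes as they then stand; what a row does not reach is not made up. A row lasts 1/8 s, in which the tool goes at most 62.5 mm and 10.7 degrees, less where a joint would pass 70% of its speed; a pose out of reach is approached as far as the arm can. A call with a gripper value outside its range is refused whole. The fingers move at their own pace and stop on an object; "force" is the grip in N (left out, the last holds). Time passes only in rows, so rows that do not move let the fingers close. It gives the time, the measured TCP pose, the force and the opening at its end, in the units of the state.
- sense(): the state, without advancing time (a new reading comes with each control period).
- grab_frame(name): name is "side" or "top"; returns the picture (400x640x3 uint8, blue, green, red); there is no depth.
- camera_model(name): a dict with "fx", "fy", "cx", "cy" (pixels), "R" (3x3) and "t" (3): a world point X has camera coordinates R X + t. Camera axes: x right, y down, z forward; pixel columns grow to the right and rows downward; lengths in mm; the calibration is good to about 2 mm. A picture is of the moment at which its call begins. camera_model takes no time and is no camera call.
- sign_off(): hands the job in, once; it reports no verdict.
The state is a dict: "clock": time; "qpos": joint angles; "qvel": joint speeds; "joint_efforts": joint torques, N m; "eef_pos": TCP position; "tcp_rot": TCP orientation; "contact_force": force on the tool from outside, world axes, zero at the start; "wrist_torque": the same for the moment, N m; "opening": opening from 0.0 (shut) to 1.0 (fully open).
Only numpy, scipy, OpenCV 4.12 (cv2) and the standard library are available. Lean on these libraries where they do the work, as an engineer would, in place of code of your own. Each camera call takes 0.05 s, during which the arm holds its last target. There are 200 camera calls.

### The job

Check the lab cart's brake handle, the one with the long ball-ended lever: with the backs of the fingers, press the lever gently in until it stops short of the grip bar, let it spring right back out, then press it in to its stop again and finish while holding it there so that the gap can be measured. Grasp nothing and do not touch the grip bar; do not shift either stand, work the short lever or disturb the other things on the bench.

Things in the scene. Friction and masses are not known exactly. Their poses are not given: they have to be found in the camera images.
- brake_stand: Loose weighted steel stand, 4 kg, base plate 160 x 200 x 16 mm. Origin: centre of its underside; z up. The grip bar runs along its y, 130 mm up; the lever is on the bar's -x side (towards the robot), pivoted near the -y end. This one has the LONG ball-ended lever, and a white round reservoir, black cap, 50 mm above the bar axis at the pivot end. More than about 20 N on the lever shifts the stand.
- brake_bar: The brake handle's grey rubber grip bar, 28 mm diameter, 200 mm long, with the reservoir and the pivot lugs. Origin: middle of the bar's axis; y along the bar. Not to be touched.
- brake_lever (a joint): Angle of the long lever about its vertical pivot, rad: 0 fully out at rest (leaning 0.32 rad away from the bar), 0.32 in against its stop (parallel to the bar, an 18 mm gap left). The tip moves along the stand's +x as it is pressed. Sprung outwards: 0.30 N m at rest to 0.78 N m at the stop (3 to 8 N at 100 mm from the pivot); springs out when let go.
- brake_lever_pivot (a point): Pivot axis of the long lever at the lever's mid-height: in the stand's frame x -36.5, y -75, z 130 mm. Oriented as the stand.
- brake_lever_tip (a point): Centre of the 18 mm ball ending the long lever, 139 mm from the pivot. The lever is a straight flat aluminium blade, 9 mm thick, 14 mm tall, its mid-height 130 mm above the bench. Own y: along the lever, pivot to tip; own x: square to the lever, towards the bar.
- release_stand: Loose weighted steel stand, 4 kg, base plate 160 x 200 x 16 mm. Origin: centre of its underside; z up. The grip bar runs along its y, 130 mm up; the lever is on the bar's -x side (towards the robot), pivoted near the -y end. This one has the SHORT lever (flat square paddle at its end, no reservoir). Not to be worked.
- release_lever (a joint): Angle of the short lever, rad: 0 out (rest), 0.32 in. To be left out.
- jar_mid: Bystander: small translucent pale jar with white lid, 48 mm across, 75 mm tall, between the stands. Origin: centre of its underside.
- jar_left: Bystander: translucent pale jar with white lid, 66 mm across, 100 mm tall, behind the stands on the left. Origin: centre of its underside.
- jar_right: Bystander: translucent pale jar with white lid, 66 mm across, 100 mm tall, behind the stands on the right. Origin: centre of its underside.
- wrench: Bystander: steel wrench, 150 mm long, lying between the robot and the left stand. Origin: on its underside or axis.
- screwdriver: Bystander: screwdriver, 170 mm long, lying between the robot and the right stand. Origin: on its underside or axis.
- meter: Bystander: yellow handheld meter, 110 x 55 x 26 mm, lying between the stands. Origin: centre of its underside.
- tube_rack: Bystander: blue wire rack of capped tubes, 80 x 180 mm, 104 mm tall, at the back. Origin: centre of its underside.

How it is judged (in metres and radians):
On the way, in this order (a step that is already met when the one before it is completed fails the run):
1. the long lever is pressed in to its stop by the fingers (value of joint brake_lever above 0.3 rad and contact force between the fingers and brake_lever above 2 N), for 0.2 s.
2. the long lever has sprung right back out (value of joint brake_lever below 0.03 rad), for 0.2 s.
At the end, for the whole second after the job is handed in: The long lever is held still against its stop by the fingers (joint above 0.30 rad of 0.32, finger force on it 2 to 25 N), its stand level within 0.04 rad; both stands are within 15 mm and the bystanders within 20 mm of where they began, and the short lever is out (below 0.05 rad) (all of step 1 and contact force between the fingers and brake_lever below 25 N and velocity of joint brake_lever between -0.05 and 0.05 rad/s and angle between brake_stand's own z axis and vertical below 0.04 rad and value of joint release_lever below 0.05 rad and distance of each of brake_stand, release_stand from where it was at the start of the episode below 0.015 m and distance of each of jar_mid, jar_left, jar_right, wrench, screwdriver, meter, tube_rack from where it was at the start of the episode below 0.02 m); the arm keeps its last pose, push and grip.
It fails at once if the lever is forced or pinched: finger force on it above 35 N (contact force between the fingers and brake_lever above 35 N).
It fails at once if the fingers touch the brake's grip bar (above 2 N) (contact force between the fingers and brake_bar above 2 N).
It fails at once if a stand is shifted by more than 15 mm, lifted or tipped (distance of any of brake_stand, release_stand from where it was at the start of the episode above 0.015 m or angle between brake_stand's own z axis and vertical above 0.1 rad).
It fails at once if the short lever is worked (value of joint release_lever above 0.08 rad).
It fails at once if another thing on the bench is moved by more than 20 mm or lifted (distance of any of jar_mid, jar_left, jar_right, wrench, screwdriver, meter, tube_rack from where it was at the start of the episode above 0.02 m).
It also fails if it takes over 45 s, if anything falls off the work surface, if the arm or the gripper's body presses on something with over 40 N, if the wrist force passes 120 N, or if a joint passes its speed limit or range.

## Working session

There is one attempt and no reset: what is moved stays moved. The work goes in short steps, Python scripts to look and compute and a tool call to move; the robot and the scene stay as the last step left them, time stands still between calls to the robot, and variables do not carry over. Pictures are saved under pics/ and viewed, about 8 in all and at most 12, crops included, and the job is handed in when it is done.

Besides the shell and the picture viewer there is one more tool, called after "Request:" as name(argument=value, ...), one argument or row to a line, values as JSON. step_arm: Moves the arm, as the interface text tells. Its arguments: {"type":"object","properties":{"commands":{"type":"array","items":{"type":"array"}},"force":{"type":"number"}},"required":["commands"]}

```bash
mkdir -p pics
python3 - <<'E'
from rig import *
import cv2
s=sense();print(s)
for n in("side","top"):
    cv2.imwrite(f"pics/{n}0.png",grab_frame(n));print(n,camera_model(n))
E
```

```text
{'clock': 0.0, 'qpos': array([ 1.14559828e+00,  3.53670614e-01,  1.63417325e+00,  3.11130470e-05,
        1.15522495e+00, -2.36922306e-03]), 'qvel': array([-0.00037966,  0.00127913, -0.00047304, -0.00080957,  0.00100099,
       -0.00247563]), 'joint_efforts': array([ 2.94370693e-06, -6.05258489e+01, -3.42074454e+01, -3.66763823e-05,
        9.49924404e-03,  1.15246965e-05]), 'eef_pos': array([256.33710494, 569.73630695, 403.93074369]), 'tcp_rot': array([-3.14011657e+00, -3.19435714e-05,  2.71875122e+00]), 'contact_force': array([-0.08255831, -1.0350438 , -0.17133614]), 'wrist_torque': array([ 0.00137218,  0.01124114, -0.01017443]), 'opening': 0.9972739005290209}
side {'fx': 432.25928693827365, 'fy': 432.25928693827365, 'cx': 318.135258893577, 'cy': 197.21731445702287, 'R': array([[ 0.94928594, -0.31371029,  0.02102521],
       [-0.21694279, -0.70193489, -0.67839755],
       [ 0.22757862,  0.63943198, -0.73439411]]), 't': array([-569.26346953,  173.51548161,  983.00110352])}
top {'fx': 380.9184284121018, 'fy': 380.9184284121018, 'cx': 320.97497050592625, 'cy': 197.56148949429343, 'R': array([[ 0.00311083, -0.99997113, -0.00693219],
       [-0.99587273, -0.00246913, -0.09072712],
       [ 0.09070738,  0.00718582, -0.99585166]]), 't': array([-13.15464139, 588.70832653, 848.08238048])}
```

View pics/top0.png

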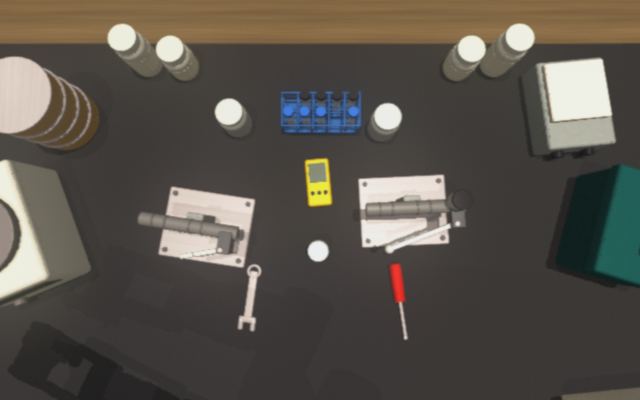

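View pics/side0.png

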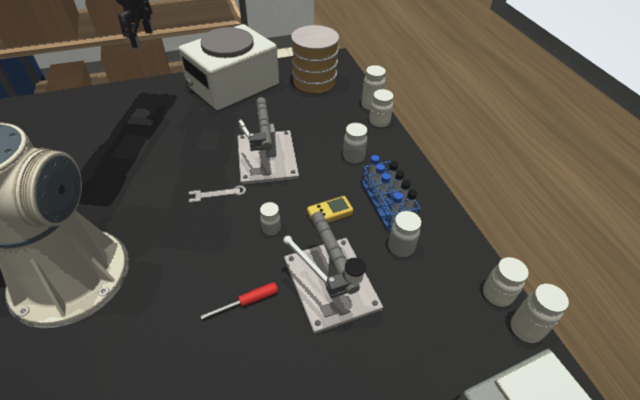

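The top view shows the brake stand on the right: ball at about (389,249), pivot near (457,224), black cap at (459,200), and plate corners around (359,178), (446,176), (449,245) and (363,248). In the side view the ball is at about (288,239). Next I'll measure the plate and the ball.

```bash
cat > h.py <<'E'
import numpy as np, cv2
from rig import *
def ray(n,u,v):
    c=camera_model(n);R=np.array(c["R"]);t=np.array(c["t"])
    d=R.T@np.array([(u-c["cx"])/c["fx"],(v-c["cy"])/c["fy"],1]);return -R.T@t,d/np.linalg.norm(d)
def onz(n,u,v,z):
    o,d=ray(n,u,v);return o+d*(z-o[2])/d[2]
def tri(p,q):
    (a,d),(b,e)=ray("top",*p),ray("side",*q)
    s,t=np.linalg.lstsq(np.c_[d,-e],b-a,rcond=None)[0]
    P,Q=a+d*s,b+e*t;return (P+Q)/2,np.linalg.norm(P-Q)
E
python3 - <<'E'
from h import *
t=cv2.imread("pics/top0.png");s=cv2.imread("pics/side0.png")
g=t.min(2); m=np.zeros_like(g);m[165:260,345:470]=(g[165:260,345:470]>110)*255
c=max(cv2.findContours(m,0,2)[0],key=cv2.contourArea)
r=cv2.minAreaRect(c);print(r)
for u,v in cv2.boxPoints(r):print((u,v),onz("top",u,v,16).round(1))
a=cv2.resize(t[165:265,345:475],None,fx=6,fy=6,interpolation=cv2.INTER_CUBIC)
cv2.imwrite("pics/c1.png",a[:600,:800])
b=cv2.resize(s[200:300,270:390],None,fx=6,fy=6,interpolation=cv2.INTER_CUBIC)
cv2.imwrite("pics/c2.png",b)
E
```

```text
((404.4876708984375, 213.77847290039062), (76.71504211425781, 89.75048828125), 86.8201675415039)
(np.float32(357.55383), np.float32(177.96924)) [635.9 -96.7  16. ]
(np.float32(447.16614), np.float32(172.99078)) [ 648.  -305.7   16. ]
(np.float32(451.4215), np.float32(249.5877)) [ 470.8 -310.6   16. ]
(np.float32(361.8092), np.float32(254.56616)) [ 458.8 -105.4   16. ]
```

View pics/c1.png

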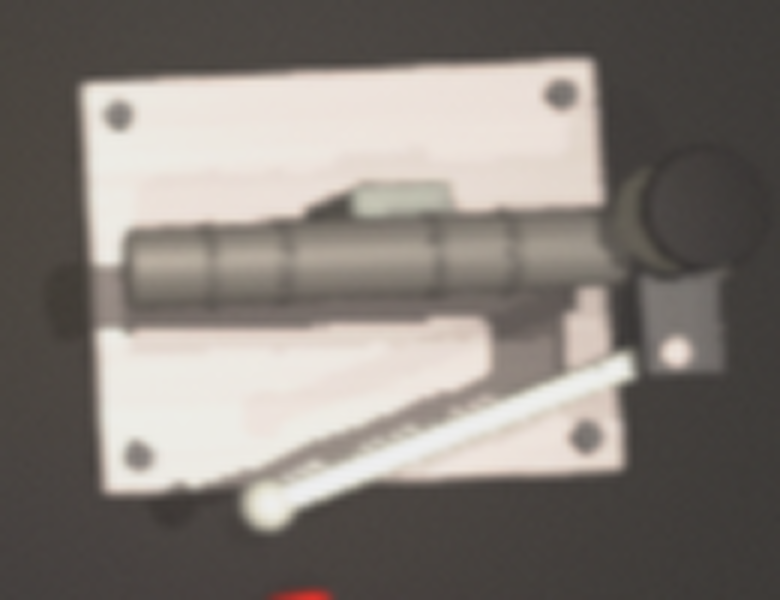

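View pics/c2.png

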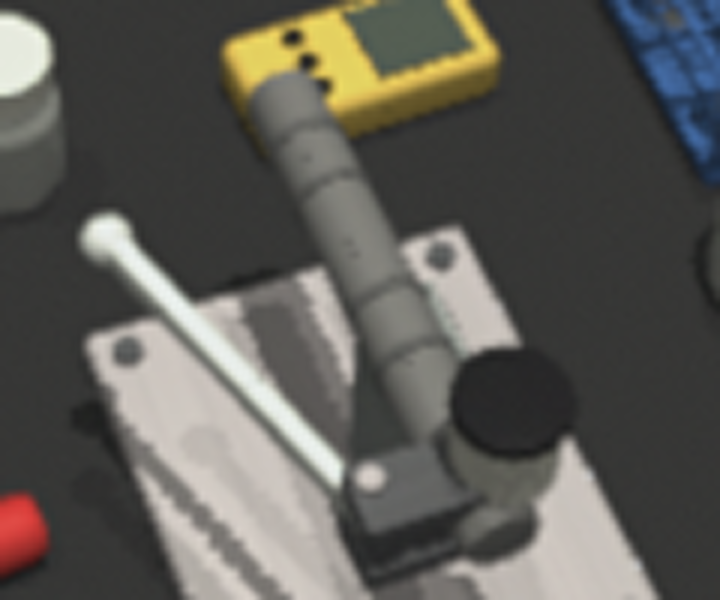

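The top crop shows plate corners at (82,83), (593,58), (625,470) and (105,493), the ball at (268,505) and the pivot pin at (677,351). In the side crop the ball is at (106,240) and the pin at (371,476).

Run:
```python
from h import *
T=lambda u,v:((u+.5)/6-.5+345,(v+.5)/6-.5+165)
S=lambda u,v:((u+.5)/6-.5+270,(v+.5)/6-.5+200)
C=np.array([onz("top",*T(*p),16) for p in[(82,83),(593,58),(625,470),(105,493)]])
print(C.round(1),C.mean(0).round(1))
d=(C[0]+C[3]-C[1]-C[2]);e=C[0]+C[1]-C[2]-C[3]
yaw=[np.arctan2(-d[0],d[1]),np.arctan2(e[1],e[0])];print("yaw",yaw,np.linalg.norm(d)/2,np.linalg.norm(e)/2)
ball,r=tri(T(268,505),S(106,240));print("ball",ball,r,onz("top",*T(268,505),130),onz("side",*S(106,240),130))
pin,r=tri(T(677,351),S(371,476));print("pin",pin,r)
w=np.mean(yaw);x=np.array([np.cos(w),np.sin(w)]);y=np.array([-x[1],x[0]]);o=C.mean(0)[:2]
pv=o-36.5*x-75*y
print("pivot pred",pv,"ball pred",pv+139*(np.cos(.32)*y-np.sin(.32)*x),"tip at stop",pv+139*y)
v=ball-pin;print("len",np.hypot(*v[:2]),"yaw from lever",np.arctan2(-v[0],v[1])-.32)
```

```text
[[ 634.8  -98.3   16. ]
 [ 645.  -296.9   16. ]
 [ 485.9 -304.9   16. ]
 [ 476.5 -106.2   16. ]] [ 560.6 -201.6   16. ]
yaw [np.float64(0.049351664957118006), np.float64(0.05024970045045584)] 198.9216021259129 158.8694802304008
ball [ 478.11914143 -149.70051594  127.26050949] 2.516491556469457 [ 477.00997754 -148.94397465  130.        ] [ 478.87051763 -152.0160196   130.        ]
pin [ 529.1365369  -279.92704058  148.94456456] 2.1273984217942457
pivot pred [ 527.8589422  -278.29525383] ball pred [ 477.62022838 -148.69173677] tip at stop [ 520.93950829 -139.46758571]
len 139.86322733716494 yaw from lever 0.05338182412388054
```

Request:
step_arm(
  commands=[
    [[0, 0, 0], 0.18, 0],
    [[0, 0, 0], 0.18, 0],
    [[0, 0, 0], 0.18, 0],
    [[0, 0, 0], 0.18, 0],
    [[0, 0, 0], 0.18, 0],
    [[0, 0, 0], 0.18, 0],
    [[0, 0, 0], 0.02, 0],
    [[0, 0, 0], 0, 0],
  ],
  force=20,
)

```text
clock: 1.1
eef_pos: [255.9, 568.8, 400.7]
tcp_rot: [-3.138, 0.007, 1.588]
contact_force: [0.2, 0.7, 0.6]
opening: -0.003
```

Request:
step_arm(
  commands=[
    [[-50, 9, 0], -0.03, 0],
    [[-50, 9, 0], 0, 0],
    [[-50, 9, 0], 0, 0],
    [[-50, 9, 0], 0, 0],
    [[-50, 9, 0], 0, 0],
    [[-50, 9, 0], 0, 0],
    [[-50, 9, 0], 0, 0],
    [[-50, 9, 0], 0, 0],
    [[-50, 9, 0], 0, 0],
    [[-50, 9, 0], 0, 0],
    [[-50, 9, 0], 0, 0],
    [[-50, 9, 0], 0, 0],
    [[-50, 9, 0], 0, 0],
    [[-40, 9, 0], 0, 0],
    [[0, 0, 0], 0, 0],
  ],
)

```text
clock: 2.98
eef_pos: [433.4, -131.5, 406.2]
tcp_rot: [3.136, 0.006, 1.673]
contact_force: [-0.6, 0.5, 0.0]
opening: 0.003
```

Request:
step_arm(
  commands=[
    [[-20, 0, 0], 0.05, 0],
    [[-20, 0, 20], 0, 0],
    [[-6, 0, 30], 0, 0],
    [[0, 0, 30], 0, 0],
    [[0, 0, 20], 0, 0],
    [[0, 0, 8], 0, 0],
    [[0, 0, 0], 0, 0],
  ],
)

```text
clock: 3.85
eef_pos: [436.7, -174.7, 296.4]
tcp_rot: [3.135, 0.004, 1.637]
contact_force: [0.5, -0.9, 0.7]
opening: 0.0
```

Run:
```python
from h import *
t=grab_frame("top");s=grab_frame("side");st=sense();print({k:np.round(v,3) for k,v in st.items()})
a=cv2.resize(t[160:310,340:500],None,fx=2.5,fy=2.5);b=cv2.resize(s[150:310,240:400],None,fx=2.5,fy=2.34)
h=min(len(a),len(b));cv2.imwrite("pics/p1.png",np.hstack([a[:h],b[:h]]))
```

```text
{'clock': np.float64(3.95), 'qpos': array([-3.840e-01,  2.570e-01,  2.056e+00, -1.000e-03,  8.200e-01,
       -4.490e-01]), 'qvel': array([-0.004, -0.004, -0.008, -0.004, -0.003,  0.003]), 'joint_efforts': array([ 9.5000e-02, -4.4639e+01, -2.5581e+01,  9.0000e-03, -4.4000e-02,
       -2.2000e-02]), 'eef_pos': array([ 436.964, -175.042,  297.105]), 'tcp_rot': array([3.134, 0.004, 1.637]), 'contact_force': array([-0.53 , -0.303,  0.336]), 'wrist_torque': array([ 0.018, -0.01 , -0.047]), 'opening': np.float64(0.002)}
```

View pics/p1.png

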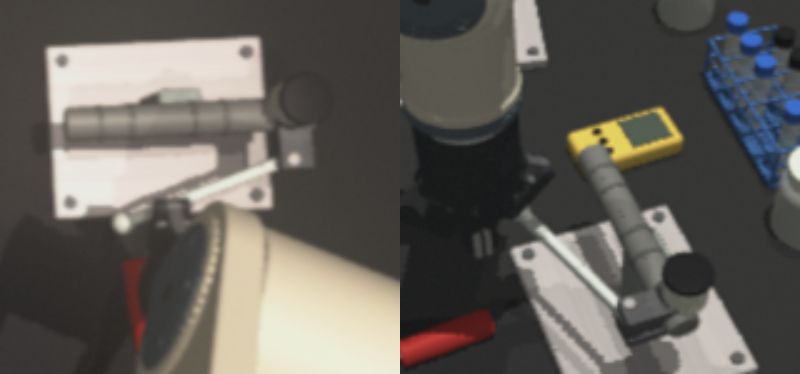

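The fingers are in front of the lever. In the top half a dark knuckle shows near (170,205); in the side half it sticks out near (545,175). I'll check the knuckle's height against the bar top at z 144.

Run:
```python
from h import *
T=lambda u,v:(u/2.5+340,v/2.5+160)
S=lambda u,v:((u-400)/2.5+240,v/2.34+150)
for p,q in[((180,203),(552,172)),((172,203),(548,185)),((160,203),(548,178))]:
    P,r=tri(T(*p),S(*q));print(P.round(1),r.round(1))
for z in (150,170,190): print(z,onz("top",*T(170,203),z).round(), onz("side",*S(550,178),z).round())
c=cv2.imread("pics/p1.png");a=c[170:270,100:240];b=c[140:270,420:580]
cv2.imwrite("pics/p2.png",np.hstack([cv2.resize(a,(400,400)),cv2.resize(b,(400,400))]))
```

```text
[ 497.4 -178.   206. ] 7.3
[ 495.8 -176.1  187.3] 4.8
[ 496.9 -167.7  186.2] 7.4
150 [ 493. -182.  150.] [ 510. -141.  150.]
170 [ 493. -178.  170.] [ 506. -156.  170.]
190 [ 493. -173.  190.] [ 501. -172.  190.]
```

View pics/p2.png

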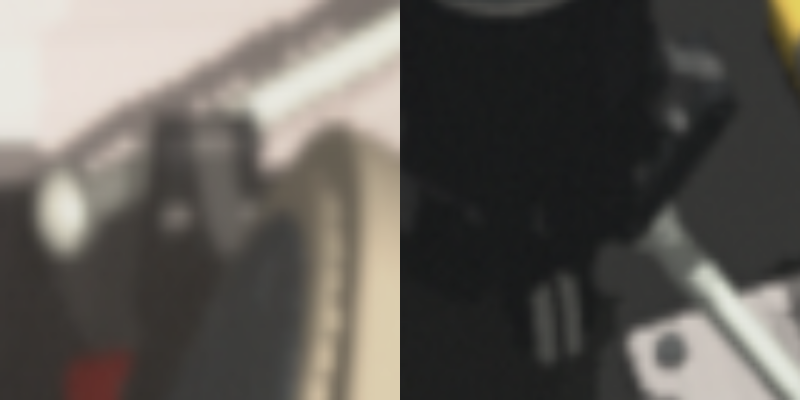

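Request:
step_arm(
  commands=[
    [[0, 5, 7], 0.015, 0],
    [[0, 8, 0], 0, 0],
    [[0, 8, 0], 0, 0],
    [[0, 5, 0], 0, 0],
    [[0, 0, 0], 0, 0],
  ],
)

```text
clock: 4.58
eef_pos: [465.5, -173.7, 291.5]
tcp_rot: [3.132, 0.005, 1.621]
contact_force: [-2.7, -1.9, 1.0]
opening: -0.001
```

Request:
step_arm(
  commands=[
    [[0, 5, 0], 0, 0],
    [[0, 5, 0], 0, 0],
    [[0, 5, 0], 0, 0],
    [[0, 5, 0], 0, 0],
    [[0, 5, 0], 0, 0],
    [[0, 4, 0], 0, 0],
    [[0, 0, 0], 0, 0],
  ],
)

```text
clock: 5.45
eef_pos: [493.4, -170.8, 290.2]
tcp_rot: [-3.141, 0.001, 1.621]
contact_force: [-4.4, -0.7, 3.6]
opening: 0.0
```

Request:
step_arm(
  commands=[
    [[0, 4, 0], 0, 0],
    [[0, 3, 0], 0, 0],
    [[0, 2, 0], 0, 0],
    [[0, 0, 0], 0, 0],
  ],
)

```text
clock: 5.95
eef_pos: [501.8, -169.9, 290.2]
tcp_rot: [-3.136, -0.0, 1.622]
contact_force: [-6.9, -0.1, 4.2]
opening: -0.001
```

Request:
step_arm(
  commands=[
    [[0, 1, 0], 0, 0],
    [[0, 0, 0], 0, 0],
  ],
)

```text
clock: 6.2
eef_pos: [502.4, -169.9, 290.2]
tcp_rot: [-3.134, -0.001, 1.622]
contact_force: [-6.4, 0.0, 3.8]
opening: -0.004
```

Request:
step_arm(
  commands=[
    [[0, 1, 0], 0, 0],
    [[0, 0, 0], 0, 0],
  ],
)

```text
clock: 6.45
eef_pos: [503.0, -169.9, 290.3]
tcp_rot: [-3.131, -0.001, 1.622]
contact_force: [-6.7, -0.1, 4.1]
opening: -0.003
```

Request:
step_arm(
  commands=[
    [[0, 1, 0], 0, 0],
    [[0, 0, 0], 0, 0],
  ],
)

```text
clock: 6.7
eef_pos: [503.6, -169.9, 290.3]
tcp_rot: [-3.129, -0.001, 1.623]
contact_force: [-6.5, 0.4, 3.6]
opening: -0.002
```

Request:
step_arm(
  commands=[
    [[0, 1.5, 0], 0, 0],
    [[0, 0, 0], 0, 0],
  ],
)

```text
clock: 6.95
eef_pos: [504.6, -169.8, 290.4]
tcp_rot: [-3.126, -0.001, 1.623]
contact_force: [-7.3, 0.1, 4.6]
opening: 0.003
```

Request:
step_arm(
  commands=[
    [[0, 1, 0], 0, 0],
    [[0, 0, 0], 0, 0],
  ],
)

```text
clock: 7.2
eef_pos: [505.2, -169.8, 290.4]
tcp_rot: [-3.123, -0.001, 1.623]
contact_force: [-6.2, 0.1, 5.1]
opening: 0.003
```

Request:
step_arm(
  commands=[
    [[0, 1, 0], 0, 0],
    [[0, 0, 0], 0, 0],
  ],
)

```text
clock: 7.45
eef_pos: [505.7, -169.8, 290.4]
tcp_rot: [-3.121, -0.002, 1.623]
contact_force: [-6.4, -0.5, 4.9]
opening: -0.004
```

Request:
step_arm(
  commands=[
    [[0, 2, 0], 0, 0],
    [[0, 0, 0], 0, 0],
  ],
)

```text
clock: 7.7
eef_pos: [507.1, -169.7, 290.4]
tcp_rot: [-3.118, -0.002, 1.623]
contact_force: [-6.9, -0.6, 5.2]
opening: 0.002
```

Request:
step_arm(
  commands=[
    [[0, 2, 0], 0, 0],
    [[0, 0, 0], 0, 0],
  ],
)

```text
clock: 7.95
eef_pos: [508.5, -169.7, 290.4]
tcp_rot: [-3.115, -0.002, 1.623]
contact_force: [-6.5, -0.4, 4.1]
opening: -0.003
```

Run:
```python
from h import *
t=grab_frame("top");s=grab_frame("side");st=sense();print({k:np.round(v,3) for k,v in st.items()})
a=cv2.resize(t[165:265,345:475],None,fx=4,fy=4);b=cv2.resize(s[200:300,280:350],None,fx=4,fy=4)
cv2.imwrite("pics/p3.png",np.hstack([a,b]))
```

```text
{'clock': np.float64(8.05), 'qpos': array([-0.322,  0.364,  1.913, -0.01 ,  0.891, -0.369]), 'qvel': array([-0.002, -0.001,  0.001,  0.002, -0.001,  0.   ]), 'joint_efforts': array([ 1.1120e+00, -5.2538e+01, -2.9941e+01,  4.7300e-01, -1.9690e+00,
        1.0000e-02]), 'eef_pos': array([ 508.456, -169.647,  290.442]), 'tcp_rot': array([-3.115e+00, -2.000e-03,  1.623e+00]), 'contact_force': array([-7.031, -0.037,  4.944]), 'wrist_torque': array([0.017, 1.02 , 0.021]), 'opening': np.float64(0.0)}
```

View pics/p3.png

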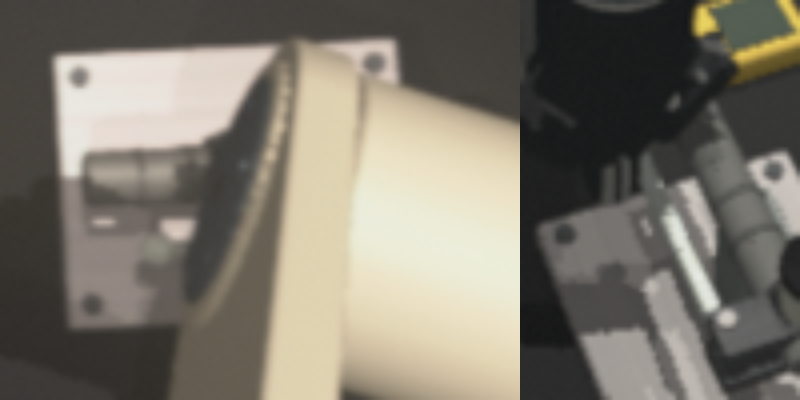

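The ball is visible at about (155,247) in the top crop. The lever is well in but not quite parallel to the bar yet, so I'll work out its angle.

Run:
```python
from h import *
pv=np.array([527.9,-278.3])
for u,v in((155,247),(158,245),(268/1.5,505/1.5)):
    P=onz("top",(u+.5)/4-.5+345,(v+.5)/4-.5+165,130);d=P[:2]-pv
    print(P.round(1),"joint",.32-(np.arctan2(-d[0],d[1])-.05),np.hypot(*d))
```

```text
[ 521.5 -137.7  130. ] joint 0.32481503207919843 140.69787390475088
[ 522.6 -139.3  130. ] joint 0.33154550909732317 139.1407873046018
[ 476.9 -149.   130. ] joint -0.005580031951340103 138.96020830871743
```

Request:
step_arm(
  commands=[
    [[0, 2, 0], 0, 0],
    [[0, 0, 0], 0, 0],
  ],
)

```text
clock: 8.3
eef_pos: [509.3, -169.7, 290.5]
tcp_rot: [-3.11, -0.003, 1.624]
contact_force: [-7.0, 1.1, 4.7]
opening: -0.004
```

Request:
step_arm(
  commands=[
    [[0, 2, 0], 0, 0],
    [[0, 2, 0], 0, 0],
    [[0, 2, 0], 0, 0],
  ],
)

```text
clock: 8.68
eef_pos: [512.0, -169.6, 290.4]
tcp_rot: [-3.098, -0.003, 1.624]
contact_force: [-13.5, -0.7, 11.1]
opening: -0.004
```

Request:
step_arm(
  commands=[
    [[0, 3, 0], 0, 0],
    [[0, 3, 0], 0, 0],
  ],
)

```text
clock: 8.93
eef_pos: [514.3, -169.6, 290.3]
tcp_rot: [-3.085, -0.004, 1.625]
contact_force: [-19.0, -2.6, 15.6]
opening: 0.002
```

Request:
step_arm(
  commands=[
    [[0, 1, 0], 0, 0],
    [[0, 1, 0], 0, 0],
  ],
)

```text
clock: 9.18
eef_pos: [514.5, -169.7, 290.6]
tcp_rot: [-3.079, -0.005, 1.625]
contact_force: [-8.0, 0.0, 4.9]
opening: -0.002
```

Run:
```python
from h import *
st=sense();print({k:np.round(st[k],3) for k in("contact_force","wrist_torque","eef_pos")})
t=grab_frame("top");s=grab_frame("side")
g=[cv2.cvtColor(i,6) for i in(cv2.imread("pics/top0.png"),t)]
a=cv2.resize(t[165:265,345:475],None,fx=4,fy=4);b=cv2.resize(s[200:300,280:350],None,fx=4,fy=4)
cv2.imwrite("pics/p4.png",np.hstack([a,b]))
```

```text
{'contact_force': array([-7.98 ,  0.018,  4.888]), 'wrist_torque': array([ 0.034,  1.203, -0.036]), 'eef_pos': array([ 514.495, -169.716,  290.629])}
```

View pics/p4.png

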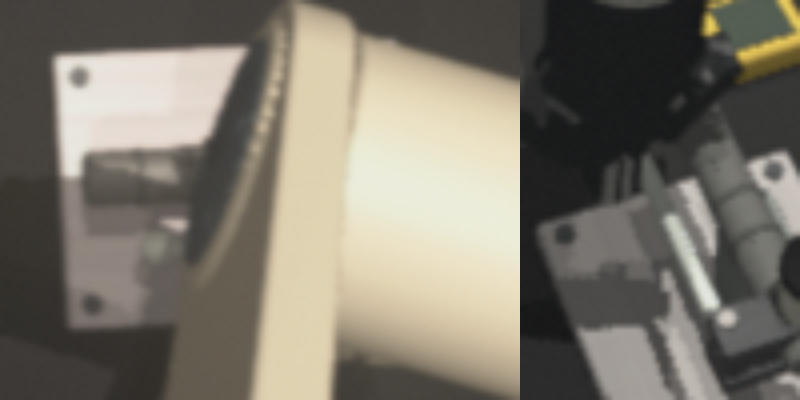

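The ball is at (158,245) again and the plate bolt at (79,77) has not moved. The force rose with no further lever motion, so the lever is on its stop and the stand is unshifted. Next I'll let it spring out.

Request:
step_arm(
  commands=[
    [[0, -8, 0], 0, 0],
    [[0, -10, 0], 0, 0],
    [[0, -10, 0], 0, 0],
    [[0, -10, 0], 0, 0],
    [[0, -10, 0], 0, 0],
    [[0, -10, 0], 0, 0],
    [[0, -4, 0], 0, 0],
    [[0, 0, 0], 0, 0],
    [[0, 0, 0], 0, 0],
    [[0, 0, 0], 0, 0],
  ],
)

```text
clock: 10.52
eef_pos: [452.2, -174.5, 295.3]
tcp_rot: [-3.084, -0.001, 1.626]
contact_force: [0.3, 0.4, 0.3]
opening: -0.001
```

Run:
```python
from h import *
st=sense();print({k:np.round(st[k],3) for k in("contact_force","wrist_torque","eef_pos","tcp_rot")})
t=grab_frame("top");s=grab_frame("side")
a=cv2.resize(t[165:265,345:475],None,fx=4,fy=4);b=cv2.resize(s[200:300,280:350],None,fx=4,fy=4)
cv2.imwrite("pics/p5.png",np.hstack([a,b]))
```

```text
{'contact_force': array([0.306, 0.38 , 0.253]), 'wrist_torque': array([ 0.023,  0.006, -0.011]), 'eef_pos': array([ 452.198, -174.504,  295.346]), 'tcp_rot': array([-3.084e+00, -1.000e-03,  1.626e+00])}
```

View pics/p5.png

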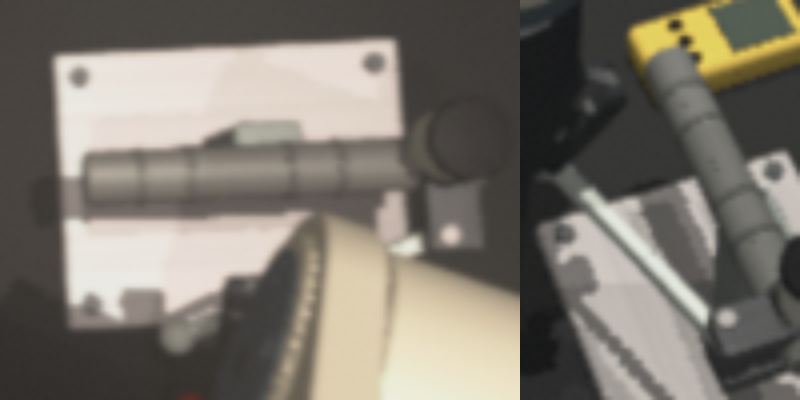

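The lever is fully out: the ball is at (177,337), the same pixel as at the start, with zero contact force. Now the second press.

Request:
step_arm(
  commands=[
    [[0, 10, 0], 0, 0],
    [[0, 10, 0], 0, 0],
    [[0, 10, 0], 0, 0],
    [[0, 10, 0], 0, 0],
    [[0, 10, 0], 0, 0],
    [[0, 6, 0], 0, 0],
    [[0, 2, 0], 0, 0],
  ],
)

```text
clock: 11.5
eef_pos: [512.0, -170.0, 290.3]
tcp_rot: [-3.073, -0.004, 1.627]
contact_force: [-6.8, -1.2, 5.6]
opening: -0.003
```

Request:
step_arm(
  commands=[
    [[0, 2, 0], 0, 0],
    [[0, 2, 0], 0, 0],
  ],
)

```text
clock: 11.75
eef_pos: [515.8, -169.8, 290.0]
tcp_rot: [-3.068, -0.005, 1.627]
contact_force: [-7.1, 0.0, 7.9]
opening: -0.003
```

Request:
step_arm(
  commands=[
    [[0, 2, 0], 0, 0],
    [[0, 2, 0], 0, 0],
  ],
)

```text
clock: 12.0
eef_pos: [518.0, -169.6, 289.8]
tcp_rot: [-3.059, -0.005, 1.628]
contact_force: [-14.2, -2.1, 13.3]
opening: 0.003
```

Request:
step_arm(
  commands=[
    [[0, 1.5, 0], 0, 0],
  ],
)

```text
clock: 12.12
eef_pos: [518.5, -169.7, 289.8]
tcp_rot: [-3.054, -0.005, 1.629]
contact_force: [-12.0, -1.2, 11.8]
opening: -0.003
```

Run:
```python
from h import *
for i in range(6):
    t=grab_frame("top");st=sense();print(st["clock"],*(np.round(st[k],3) for k in("contact_force","wrist_torque","eef_pos","qvel")))
s=grab_frame("side")
a=cv2.resize(t[165:265,345:475],None,fx=4,fy=4);b=cv2.resize(s[200:300,280:350],None,fx=4,fy=4)
cv2.imwrite("pics/p6.png",np.hstack([a,b]))
```

```text
12.175 [-12.835  -1.081  12.543] [-0.286  1.827 -0.047] [ 518.63  -169.677  289.854] [-0.001 -0.002  0.004  0.001 -0.007 -0.002]
12.225 [-11.558  -1.716  12.874] [-0.183  1.848 -0.005] [ 518.564 -169.659  289.8  ] [ 0.    -0.002  0.003 -0.001 -0.004  0.   ]
12.275 [-11.915  -1.88   12.357] [-0.201  1.829 -0.065] [ 518.559 -169.657  289.825] [-0.002 -0.002  0.003  0.001 -0.002 -0.   ]
12.325 [-13.221  -1.69   11.772] [-0.242  1.844 -0.003] [ 518.551 -169.682  289.83 ] [-0.003 -0.     0.001  0.001 -0.002  0.002]
12.375 [-11.912  -1.172  11.872] [-0.213  1.814  0.023] [ 518.531 -169.662  289.803] [-0.001  0.001  0.     0.001 -0.002 -0.001]
12.425 [-12.133  -1.739  11.508] [-0.239  1.759 -0.022] [ 518.53  -169.645  289.805] [-0.001 -0.001  0.002  0.     0.001 -0.   ]
```

View pics/p6.png

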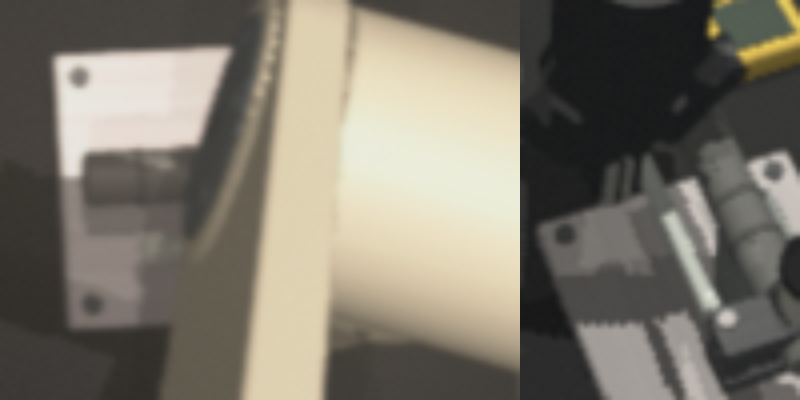

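The ball is still at the stop position, about (158,244), and the plate bolts are where they were at the start. The force is steady at about 17 N in total. The moment matches a single contact at the lever (z about 137), with nothing on the bar. Handing in.

```bash
python3 -c "
from rig import *
print(sign_off());print(sense()['contact_force'])"
```

```text
the job is handed in; nothing more can be done
None
the job is handed in; nothing more can be done
```

I pressed the long lever in to its stop with the backs of the shut fingers, let it spring fully out, then pressed it in again. I handed the job in at about 12.4 s with the fingers still holding it there; no verdict was reported.

- **First press:** the top view gave a lever angle of about 0.32 rad. The force then rose with no further lever movement, to 19 N horizontally and about 25 N in all for a moment. That is under the 35 N limit.
- **Release:** the ball was back at its starting pixel and the contact force was about zero.
- **Final hold:** the force was steady at about 12 N horizontally and 12 N vertically, about 17 N in all. The ball was at the stop position again, though partly hidden by the arm. The brake stand's visible plate corners had not moved in the pictures.
- **Grip bar:** the measured moment fits a single contact on the lever's upper edge, so I believe nothing touched the bar. That is worked out from the forces, not seen directly.
- **Not as planned:** the tool tilted about 0.09 rad while pushing, which left the vertical (friction) part of the force larger than intended.
- **Not checked:** I did not measure the other bench items, the other stand or the short lever again at the end. The fingers and gripper stayed well clear of them throughout.

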